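Fetch a welded foot from the sloping carton and punch its marked hole

ROBOT

A 6-joint arm with a two-finger parallel gripper is mounted at the origin on a cart in front of the work surface, level with it; the furniture and walls round the work are solid. World frame = base frame: x ahead of the robot, y to its left, z up, the work surface at z = 0. Lengths are in m, angles in rad, forces in N, time in s.
With the tool pointing down it reaches from about 0.375 to 0.9 m from the base axis. Payload 3.1 kg.
Tool frame: the origin (TCP) lies at the very end of the fingers, on their centre line; the grasp point (between the pads) lies 19 mm behind it; z points along the fingers, y is the line along which they close (so a half turn about z gives the same grasp; the last joint's range is limited). The gripper opens to 87 mm and grips with 3 to 60 N. Pads are 19 mm wide; open, the fingers measure 117 mm over their backs; the gripper's body (75 mm by 190 mm) begins 51 mm behind the grasp point.
Start: joints at [-1.524, 0.527, 1.433, -0, 1.181, -0.178], TCP at [0.139, -0.609, 0.223] pointing down, gripper open.
Joint ranges: [-3.08, 3.08], [-0.75, 2.2], [0.22, 2.44], [-1.43, 4.57], [0, 2.65], [-2.85, 2.85]. Speed limits (rad/s): [2.79, 2.79, 3.14, 3.14, 3.14, 3.14].

INTERFACE

Orientations are given as a unit quaternion [x, y, z, w].
In Python, from rig import robot gives the robot as it stands. The module is installed in compiled form; this text tells all that it offers.
- The arm moves only by the tool servo_tool, never from a script. Its argument "rows" is one flat list of numbers, 5 for each row, row after row: the closure, from -1 (fully open) to 1 (shut), so that 0 is half open, then the shift along the tool's x, y, z in m, then the turn about the tool's z in degrees. A call has 1 to 5 rows; each row shifts and turns the commanded pose from where the row before left it, along the tool's axes as they then stand; what a row does not reach is not made up. A row lasts 1/12 s, in which the tool goes at most 41.7 mm and 7.16 degrees, less where a joint would pass 70% of its speed; a pose out of reach is approached as far as the arm can. A call with a gripper value outside its range is refused whole. The fingers move at their own pace and stop on an object; "newtons" is the grip in N (left out, the last holds). Time passes only in rows, so rows that do not move let the fingers close. It gives the time, the measured TCP pose, the force, the opening and the grip force at its end, in the units of the state.
- robot.get_obs(): the state, without advancing time (a new reading comes with each control period).
- robot.camera(name): name is "side" or "top"; returns a dict with "pixels" (480x640x3 uint8, red, green, blue), "intrinsics" (3x3 intrinsics, pixels), "dist" ([k1, k2, p1, p2, k3] as OpenCV has them; the pictures are not rectified), "rvec" (rotation vector, rad) and "tvec" (3), from world to camera coordinates, as OpenCV has them. Camera axes: x right, y down, z forward; pixel columns grow to the right and rows downward; lengths in m; the calibration is good to about 2 mm. A picture is of the moment at which its call begins. There is no depth.
- robot.hand_in(): hands the job in; it is judged then, once.
Trained networks look in a picture, given as the dict that the camera call returned (one of the last four; its "shot" number tells which), for a name from the list of things; names that differ only in an ending like _2 or _b are one class to them, and where a whole thing is asked for, a point or a joint stands for the part that bears it (a point fixed in the world has none). Each returns a list of dicts, best first, with "score" (0 to 1); they miss things now and then, are a little off and sometimes report something else, mostly with a low value. They report only what shows in the picture. A call takes as long as a camera call.
- robot.spot_in(picture, query): "at" ([x, y, z] in m, in world coordinates, good to about 4 mm: the middle of the surface that is visible of it).
- robot.outline_of(picture, query): "region" (480x640 bool, what is visible of it).
- robot.place_of(picture, query): "at" ([x, y, z] in m, in world coordinates, good to about 4 mm: a listed point, or the origin of a listed thing).
The state is a dict: "time": time; "q": joint angles; "joint_velocities": joint speeds; "joint_torque": joint torques, N m; "position": TCP position; "tool_rot": TCP orientation; "ft_force": force on the tool from outside, world axes, zero at the start; "moment": the same for the moment, N m; "grip_width": finger opening in m; "grip_force": force on a finger pad.
Only numpy, scipy, OpenCV 4.12 (cv2) and the standard library are available. Lean on these libraries where they do the work, as an engineer would, in place of code of your own. Each camera call takes 0.05 s, during which the arm holds its last target. There are 200 camera calls.

TASK

Take the long steel foot, the one whose upright lug stands at one end of its plate, out of its cell in the sloping partitioned carton, leaving the other pieces in their cells. Lay it flat on the bed of the hand punch press and slide it in along the back fence until the cross marked on its plate sits right under the punch point. Let go of it and only then push the press's knob straight down until the punch bears on the cross, and let the knob spring back up, leaving the foot lying there.

Things in the scene. Friction and masses are not known exactly. Their poses are not given: they have to be found in the camera images.
- stock_carton: Cardboard carton, 320 (y) x 178 x 100 mm deep, fixed on a low steel stand, mouth leaning 30 degrees to the robot. Frame upright: origin on the bench under it, x to its back, y along its width. In it, up the slope is (0.866,0,0.5), out of the mouth along the cell walls (-0.5,0,0.866). Four cells: low front two hold a square and a round tube, high back two the feet. Flaps hang within 20 mm of the walls.
- cell_left (a point): Middle of the floor of the left (+y) back cell; axes as the carton's frame. Cells are parted by two 4 mm dividers, one along y, one up the slope. Back cells measure 154 mm along y x 100 mm up the slope, front cells 66 mm up the slope. Along the cell walls, dividers stand 90 mm, side and back walls 96 mm, the cut-down front wall 58 mm over the floor.
- cell_right (a point): Middle of the floor of the right (-y) back cell, otherwise as cell_left. The long foot may start in either back cell.
- long_foot_lug (a point): Middle of the upright lug of the long foot, the piece to take; bare steel, about 0.35 kg. Plate 60 (x) x 136 (y) x 8 mm; lug 10 thick (x), 34 wide (y), round top 104 mm over the underside. This point: 56 mm over the underside, 49 mm towards +y and 16 mm towards +x from the plate's middle. Axes: x through the lug's 10 mm, y along the plate from cross to lug, z out of the plate. Grip across the 10 mm.
- long_foot_mark (a point): Centre of the cross scribed on the long foot's plate, on its upper face: on the centre line, 30 mm from both long edges, 19 mm from the end away from the lug, 98 mm from the lug's middle. Axes as the lug's. At the start the plate lies flat on the cell's sloping floor, -x edge against the divider below, lug end to the robot's left; beside the lug are 41 mm to that divider, 49 mm to the back wall.
- short_foot_lug (a point): Middle of the lug of the short foot, which stays in the other back cell: plate 60 x 90 x 8 mm, the lug 34 wide x 10 thick in the middle of its length, only 64 mm over the underside, no cross.
- tube_square_mid (a point): Centre of the square tube offcut, 40 x 40 x 45 mm, in the left front cell; it stays there.
- tube_round_mid (a point): Centre of the round tube offcut, 34 mm diameter x 75 mm, in the right front cell; it stays there.
- punch_press: Grey hand punch press, fixed to the bench, base 190 x 230 mm. Origin on the bench under the punch point; x to its back (away from the robot), y along its bed, z up. Column behind the fence, 44 mm wide, x 68 to 124 mm, to z = 212 mm; from it an arm 40 mm wide comes forward at z = 152 to 204 mm to the ram sleeve (41 mm diameter, z = 118 to 210 mm, over the punch).
- bed_fence (a point): Point on the press's bed at the foot of the back fence, level with the punch point; axes as the press's. Bed top is 30 mm over the bench, reaching 85 mm forward of the fence and 111 mm to either side of here, open at both ends. The fence is 10 mm high and runs the whole length, its face 30 mm behind the punch point, so a 60 mm plate against it has its centre line under the punch.
- punch_tip (a point): The punch point. Up, it is 18 mm over the bed, 10 mm over an 8 mm plate lying there, so the plate must be laid beside it and slid in along y, cross end first. The punch is 15 mm thick, its holder 23 mm from 30 mm above the point. Goes straight down with the knob.
- knob_top (a point): Centre of the flat top of the black palm knob (flat 30 mm across, knob 46 mm), straight above the punch point, 270 mm over the bench when up.
- plunger (a joint): Travel of knob and punch in m: 0 up, grows downward, 0.022 at most. A light spring (1.5 N at the top, 4 N at 10 mm) lifts it back. At 0.010 the punch meets an 8 mm plate and the resistance rises sharply; 10 to 20 N on the knob bears it well on the plate.

How it is judged:
By the outcome, as a careful person would: the job done as asked, in the order asked, and still so for the second after the job is handed in, with the robot touching nothing.
It also fails if it takes over 58 s, if anything falls off the work surface, if the arm or the gripper's body presses on something with over 40 N, if the wrist force passes 120 N, or if a joint passes its speed limit or range.

## Working session

There is one attempt and no reset: what is moved stays moved. The work goes in short steps, Python scripts to look and compute and a tool call to move; the robot and the scene stay as the last step left them, time stands still between calls to the robot, and variables do not carry over. Pictures are saved under pics/ and viewed, at most 10 in all, crops included, and the job is handed in when it is done.

Besides the shell and the picture viewer there is one more tool, called after ">>>" as a command line: name --argument value ..., lists and objects as JSON in quotes. servo_tool: Moves the arm, as the interface text tells. Its arguments: {"type":"object","properties":{"rows":{"type":"array","items":{"type":"number"}},"newtons":{"type":"number"}},"required":["rows"]}

```bash
mkdir -p pics
cat > h.py <<'E'
from rig import robot
import numpy as np, cv2
from scipy.spatial.transform import Rotation as R
def shot(n,name=None):
    p=robot.camera(n)
    if name: cv2.imwrite(f'pics/{name}.png',p['pixels'][:,:,::-1])
    return p
def proj(p,X):
    return cv2.projectPoints(np.array(X,float).reshape(-1,3),np.array(p['rvec']),np.array(p['tvec']),np.array(p['intrinsics']),np.array(p['dist']))[0].reshape(-1,2)
E
python3 - <<'E'
from h import *
np.set_printoptions(precision=4,suppress=True)
for c in ['side','top']:
    p=shot(c,c+'0')
    Rm=cv2.Rodrigues(np.array(p['rvec']))[0]; print(c,-Rm.T@np.array(p['tvec']),Rm[2])
    for q in ['stock_carton','cell_left','cell_right','long_foot_lug','long_foot_mark','short_foot_lug','punch_press','bed_fence','punch_tip','knob_top','tube_square_mid','tube_round_mid']:
        for r in robot.place_of(p,q)[:2]: print(q,np.array(r['at']),round(r['score'],2))
o=robot.get_obs(); print(o['position'],o['tool_rot'],o['time'],o['grip_width'])
E
```

```text
side [0.1854 1.0525 0.8449] [ 0.2778 -0.8019 -0.529 ]
stock_carton [ 0.5674  0.2192 -0.0035] 0.73
cell_left [0.5967 0.2915 0.0856] 0.88
cell_right [0.5783 0.1349 0.0861] 0.82
long_foot_lug [0.5503 0.1957 0.1349] 0.69
long_foot_lug [0.5769 0.1371 0.0884] 0.43
long_foot_mark [0.5584 0.0911 0.0829] 0.93
short_foot_lug [0.5718 0.2818 0.1227] 0.6
short_foot_lug [0.4964 0.2802 0.0576] 0.22
punch_press [ 0.5492 -0.294  -0.0015] 0.62
bed_fence [ 0.5792 -0.2941  0.0316] 0.64
punch_tip [ 0.5701  0.2192 -0.0019] 0.7
punch_tip [ 0.5461 -0.2958  0.0494] 0.56
knob_top [ 0.5443 -0.2979  0.2679] 0.78
knob_top [0.5768 0.1349 0.0865] 0.62
tube_square_mid [0.4965 0.2781 0.0542] 0.96
tube_round_mid [0.4777 0.1712 0.0686] 0.73
tube_round_mid [ 0.5792 -0.2951  0.0346] 0.42
top [0.3328 0.0412 1.17  ] [ 0.1843 -0.0259 -0.9825]
stock_carton [0.5689 0.2147 0.0031] 0.63
cell_left [0.5942 0.2895 0.0877] 0.59
cell_right [0.5783 0.137  0.0842] 0.57
long_foot_lug [0.5549 0.1865 0.1338] 0.97
long_foot_mark [0.5588 0.0874 0.0876] 0.96
short_foot_lug [0.5718 0.2906 0.1129] 0.91
short_foot_lug [0.5834 0.1342 0.0848] 0.16
punch_press [ 0.5458 -0.2998 -0.002 ] 0.93
bed_fence [ 0.5782 -0.2957  0.0346] 0.55
knob_top [ 0.5448 -0.2963 -0.0002] 0.74
knob_top [ 0.5465 -0.2964  0.2652] 0.73
tube_square_mid [0.4905 0.2835 0.0559] 0.74
tube_round_mid [0.4696 0.1679 0.0651] 0.63
[ 0.1393 -0.6092  0.2226] [ 0.9937  0.1122 -0.      0.    ] 1.3 0.08719289824694929
```

View pics/top0.png

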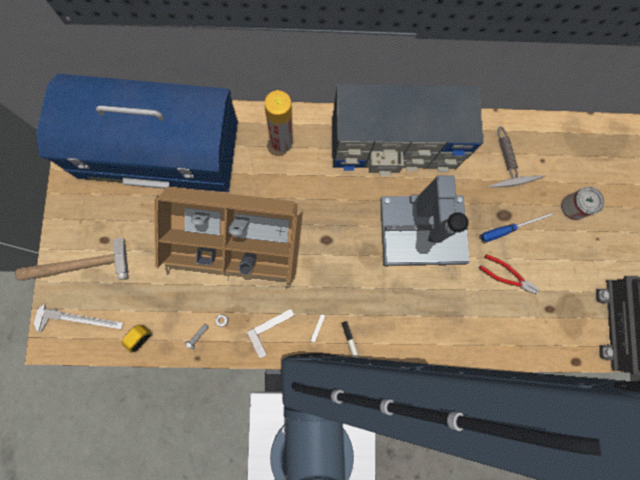

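View pics/side0.png

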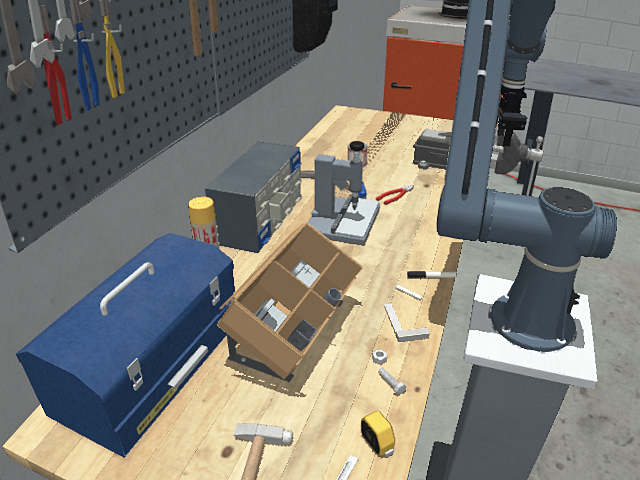

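The top view shows the carton around (228,238), with the long foot in the right back cell: lug at about (238,228), cross at about (281,231). The press is around (425,230) and its knob at (457,222). The side view agrees. Next I'll average the measurements and get the yaws.

Run:
```python
from h import *
np.set_printoptions(precision=4,suppress=True)
D={}
for k in range(4):
  for c in ['side','top']:
    p=shot(c)
    for q,e in dict(cell_left=[.595,.29,.086],cell_right=[.578,.136,.086],long_foot_lug=[.553,.19,.134],long_foot_mark=[.559,.089,.085],punch_press=[.547,-.296,0],bed_fence=[.579,-.295,.033],punch_tip=[.547,-.296,.048],knob_top=[.546,-.297,.268]).items():
        for r in robot.place_of(p,q):
            a=np.array(r['at'])
            if np.linalg.norm(a-e)<.025: D.setdefault((q,c),[]).append(a); break
for k,v in D.items(): print(k,len(v),np.mean(v,0),np.std(v,0))
p=shot('top'); 
A=cv2.resize(p['pixels'][165:280,375:475],None,fx=4,fy=4,interpolation=cv2.INTER_CUBIC)
B=cv2.resize(p['pixels'][180:295,150:308][:, :],None,fx=2.5,fy=4,interpolation=cv2.INTER_CUBIC)
cv2.imwrite('pics/z.png',np.hstack([B,A])[:,:,::-1])
```

```text
('cell_left', 'side') 4 [0.597  0.2925 0.0846] [0.0019 0.0004 0.0018]
('cell_right', 'side') 4 [0.5793 0.1377 0.0855] [0.0007 0.0013 0.0006]
('long_foot_lug', 'side') 4 [0.5515 0.1929 0.1341] [0.0006 0.0011 0.0011]
('long_foot_mark', 'side') 4 [0.5569 0.0929 0.0835] [0.0003 0.001  0.0005]
('punch_press', 'side') 4 [ 0.5466 -0.2956  0.001 ] [0.0014 0.0014 0.0009]
('bed_fence', 'side') 4 [ 0.5787 -0.2931  0.0341] [0.0006 0.0013 0.0004]
('punch_tip', 'side') 4 [ 0.5485 -0.2994  0.0498] [0.001  0.0005 0.0004]
('knob_top', 'side') 4 [ 0.5453 -0.2979  0.2675] [0.0032 0.001  0.0013]
('cell_left', 'top') 4 [0.5932 0.2897 0.0873] [0.0008 0.0011 0.001 ]
('cell_right', 'top') 4 [0.5795 0.137  0.0843] [0.0014 0.0011 0.0009]
('long_foot_lug', 'top') 4 [0.5549 0.1869 0.1336] [0.0006 0.0021 0.0004]
('long_foot_mark', 'top') 4 [0.5579 0.0893 0.0884] [0.0007 0.0017 0.0024]
('punch_press', 'top') 4 [ 0.5469 -0.2968  0.0013] [0.0012 0.0002 0.0014]
('bed_fence', 'top') 4 [ 0.578  -0.2966  0.0327] [0.0013 0.0012 0.0004]
('knob_top', 'top') 3 [ 0.5486 -0.2965  0.2667] [0.0005 0.0009 0.0009]
```

View pics/z.png

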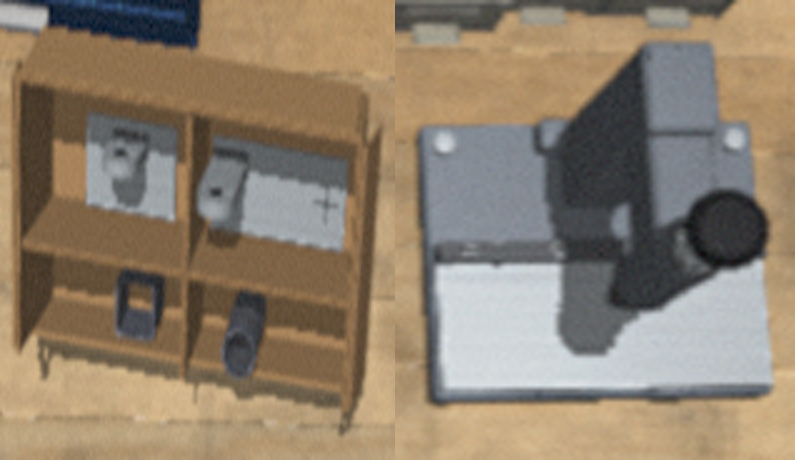

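The zoomed crop shows the long foot in the right back cell, with its cross near crop (327,205) and its lug near (222,185). The carton is turned by about -5 to -6 deg. The front edge of the press bed runs from crop (435,392) to (770,383), so I'll take the press yaw from that and plan the first move.

```bash
cat >> h.py <<'E'
def unproj(p,uv,z):
    K=np.array(p['intrinsics']);Rm=cv2.Rodrigues(np.array(p['rvec']))[0];t=np.array(p['tvec']).ravel()
    n=cv2.undistortPoints(np.array(uv,float).reshape(-1,1,2),K,np.array(p['dist'])).reshape(-1,2)
    d=np.c_[n,np.ones(len(n))]@Rm; c=-Rm.T@t
    return c+d*((z-c[2])/d[:,2])[:,None]
def goto(target,yaw):
    "shift in tool axes as now, and turn deg"
    o=robot.get_obs();r=R.from_quat(o['tool_rot']);d=r.inv().apply(np.array(target)-o['position'])
    x=r.apply([1,0,0]);y0=np.degrees(np.arctan2(x[1],x[0]))
    print('shift mm',np.round(d*1000,1),'turn',round(-((yaw-y0+180)%360-180),2),'pos',np.round(o['position'],4),'yaw',round(y0,2),'t',o['time'],'grip',o['grip_width'],o['grip_force'],'F',np.round(o['ft_force'],1))
E
python3 - <<'E'
from h import *
np.set_printoptions(precision=4,suppress=True)
p=shot('top')
g=cv2.cvtColor(p['pixels'],cv2.COLOR_RGB2GRAY).astype(float)
def line(cols,r0,r1,s):
    uv=[]
    for c in cols:
        d=s*np.diff(g[r0:r1,c]); i=d.argmax(); 
        if 0<i<len(d)-1: a,b,e=d[i-1:i+2]; i=i+.5*(a-e)/(a-2*b+e)
        uv.append([c,r0+i+.5])
    return uv
for cols,r0,r1,s in [(range(390,465,3),255,268,-1),(range(388,412,2),222,236,1)]:
    X=unproj(p,line(cols,r0,r1,s),.03); f=np.polyfit(X[:,1],X[:,0],1); res=X[:,0]-np.polyval(f,X[:,1])
    k=abs(res)<.003; f=np.polyfit(X[k,1],X[k,0],1); print('yaw',-np.degrees(np.arctan(f[0])),'x at y=-.297',np.polyval(f,-.297),k.sum(),res.std())
goto([.55,.19,.36],85)
E
```

```text
yaw 2.0459772850973335 x at y=-.297 0.4947318539707994 25 0.0009081634727129013
yaw 1.5332002763124846 x at y=-.297 0.5784896538171689 12 0.00031035472720351614
shift mm [ 578.5 -687.6 -137.4] turn -72.12 pos [ 0.1393 -0.6092  0.2225] yaw 12.88 t 5.0 grip 0.08728368045377703 0.0 F [ 0.1 -0.   0.4]
```

>>> servo_tool --rows '[-1,0.0235,-0.0158,-0.0093,0,-1,0.0235,-0.0158,-0.0093,0,-1,0.0235,-0.0158,-0.0093,0,-1,0.0235,-0.0158,-0.0093,0,-1,0.0235,-0.0158,-0.0093,0]'

```text
time: 5.42
position: [0.2369, -0.505, 0.2694]
tool_rot: [0.994, 0.112, 0.0, -0.0]
ft_force: [-0.3, -0.7, 0.1]
grip_width: 0.087
grip_force: 0.0
```

>>> servo_tool --rows '[-1,0.0235,-0.0158,-0.0093,0,-1,0.0235,-0.0158,-0.0093,0,-1,0.0235,-0.0158,-0.0093,0,-1,0.0235,-0.0158,-0.0093,0,-1,0.0235,-0.0158,-0.0093,0]'

```text
time: 5.83
position: [0.334, -0.4017, 0.3162]
tool_rot: [0.994, 0.112, 0.0, 0.0]
ft_force: [0.5, -0.4, -0.6]
grip_width: 0.0871
grip_force: 0.0
```

>>> servo_tool --rows '[-1,0.0235,-0.0158,-0.0093,0,-1,0.0235,-0.0158,-0.0093,0,-1,0.0235,-0.0158,-0.0093,0,-1,0.0235,-0.0158,-0.0093,0,-1,0.0235,-0.0158,-0.0093,0]'

```text
time: 6.25
position: [0.4309, -0.2984, 0.3627]
tool_rot: [0.994, 0.112, 0.0, 0.0]
ft_force: [-0.5, -0.3, 0.6]
grip_width: 0.0869
grip_force: 0.0
```

>>> servo_tool --rows '[-0.06,0.0138,-0.0304,0,0,-0.06,0.0138,-0.0304,0,0,-0.06,0.0138,-0.0304,0,0,-0.06,0.0138,-0.0304,0,0,-0.06,0.0138,-0.0304,0,0]'

```text
time: 6.67
position: [0.4635, -0.1345, 0.3622]
tool_rot: [0.994, 0.112, 0.0, 0.0]
ft_force: [0.4, 0.2, -0.2]
grip_width: 0.0616
grip_force: 0.0
```

>>> servo_tool --rows '[-0.06,0.0138,-0.0304,0,0,-0.06,0.0138,-0.0304,0,0,-0.06,0.0138,-0.0304,0,0,-0.06,0.0138,-0.0304,0,0,-0.06,0.0138,-0.0304,0,0]'

```text
time: 7.08
position: [0.4969, 0.0291, 0.3623]
tool_rot: [0.994, 0.112, 0.0, 0.0]
ft_force: [0.9, -0.6, 0.2]
grip_width: 0.0468
grip_force: 0.0
```

>>> servo_tool --rows '[-0.06,0.0138,-0.0304,0,0,-0.06,0.0138,-0.0304,0,0,-0.06,0.0138,-0.0304,0,0,-0.06,0.0138,-0.0304,0,0,-0.06,0.0138,-0.0304,0,0]'

```text
time: 7.5
position: [0.5302, 0.1928, 0.3622]
tool_rot: [0.994, 0.112, 0.0, 0.0]
ft_force: [0.2, -0.0, -0.3]
grip_width: 0.0458
grip_force: 0.0
```

>>> servo_tool --rows '[-0.06,0,0,0,-6.6,-0.06,0,0,0,-6.6,-0.06,0,0,0,-6.6,-0.06,0,0,0,-6.6,-0.06,0,0,0,-6.6]'

```text
time: 7.92
position: [0.5302, 0.1912, 0.362]
tool_rot: [0.92, 0.393, -0.0, 0.0]
ft_force: [0.3, 0.3, 0.2]
grip_width: 0.0456
grip_force: 0.0
```

>>> servo_tool --rows '[-0.06,0,0,0,-6.6,-0.06,0,0,0,-6.6,-0.06,0,0,0,-6.6,-0.06,0,0,0,-6.6,-0.06,0,0,0,-6.6]'

```text
time: 8.33
position: [0.5302, 0.191, 0.3621]
tool_rot: [0.77, 0.637, -0.0, -0.0]
ft_force: [0.1, 0.8, 0.4]
grip_width: 0.0457
grip_force: 0.0
```

Run:
```python
from h import *
goto([.536,.188,.20],84.8)
```

```text
shift mm [ -1.9   6.3 162.1] turn -5.59 pos [0.5302 0.191  0.3621] yaw 79.21 t 8.3333 grip 0.045724208824143235 0.0 F [0.1 0.8 0.4]
```

>>> servo_tool --rows '[-0.06,-0.001,0.003,0.035,-5.6,-0.06,-0.001,0.003,0.035,0,-0.06,0,0,0.035,0,-0.06,0,0,0.035,0,-0.06,0,0,0.022,0]'

```text
time: 8.75
position: [0.534, 0.1878, 0.1968]
tool_rot: [0.74, 0.672, -0.002, -0.001]
ft_force: [-1.2, -0.4, 0.3]
grip_width: 0.0461
grip_force: 0.0
```

Run:
```python
from h import *
goto([.536,.188,.142],84.8)
p=shot('side')
o=robot.get_obs();r=R.from_quat(o['tool_rot'])
A=cv2.resize(p['pixels'][200:380,210:400],None,fx=3,fy=3,interpolation=cv2.INTER_CUBIC)
cv2.imwrite('pics/g.png',A[:,:,::-1])
L=np.array([.5535,.190,.132]);pl=proj(p,[L,o['position']]);print((pl-[210,200])*3)
for q in['long_foot_lug']:
  for c in 'side','top':
    for x in robot.place_of(shot(c),q)[:1]: print(c,x)
```

```text
shift mm [ 0.5  2.2 54.8] turn -0.33 pos [0.534  0.1878 0.1968] yaw 84.47 t 8.75 grip 0.046096660234885956 0.0 F [-1.2 -0.4  0.3]
[[245.55947312 232.67397923]
 [272.52927839 169.37941297]]
side {'at': [0.5525, 0.1928, 0.1342], 'score': 0.82}
top {'at': [0.5522, 0.1897, 0.1337], 'score': 0.75}
```

View pics/g.png

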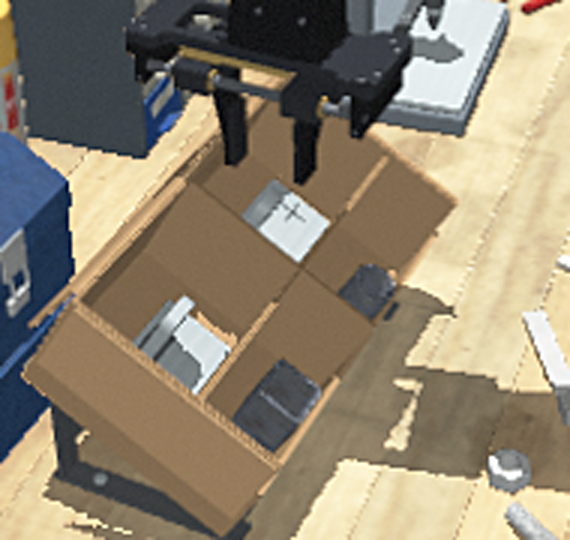

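Crop of the side view: the fingers straddle the cell at (235,160) and (305,180), and the cross shows at (292,212). The lug itself isn't clearly visible, so I'll overlay the expected geometry on the pre-move picture and on a fresh one.

Run:
```python
from h import *
p=shot('side'); q=shot('top')
th=np.radians(-5.5);ex=np.array([np.cos(th),np.sin(th),0]);ey=np.array([-np.sin(th),np.cos(th),0]);ez=np.array([0,0,1.])
u=.866*ex+.5*ez;w=-.5*ex+.866*ez
C=np.array([.5793,.1372,.0848]) # cell_right
Lp=np.array([.5535,.190,.132])
F=Lp-.056*w
def boxes(p,im,s,off):
    def draw(P,col):
        z=((proj(p,P)-off)*s).astype(int); cv2.polylines(im,[z.reshape(-1,1,2)],True,col,1)
    draw([F-.017*ey,F+.017*ey,F+.017*ey+.087*w,F+.104*w,F-.017*ey+.087*w],(255,0,0))
    M=F-.016*u-.049*ey
    draw([M+a*u*.03+b*ey*.068+.008*w for a,b in[(1,1),(1,-1),(-1,-1),(-1,1)]],(0,255,0))
    draw([C+.077*ey-.05*u+.09*w,C+.077*ey+.05*u+.09*w,C-.077*ey+.05*u+.096*w,C-.077*ey-.05*u+.09*w],(0,0,255))
    return im
s0=cv2.imread('pics/side0.png')[200:330,240:370,::-1].copy()
A=boxes(p,cv2.resize(s0,None,fx=3,fy=3,interpolation=cv2.INTER_CUBIC),3,[240,200])
t0=cv2.imread('pics/top0.png')[180:290,200:310,::-1].copy()
B=boxes(q,cv2.resize(t0,(390,390),interpolation=cv2.INTER_CUBIC),390/110,[200,180])
cv2.imwrite('pics/ov.png',np.hstack([A,B])[:,:,::-1])
```

```text
(no output)
```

View pics/ov.png

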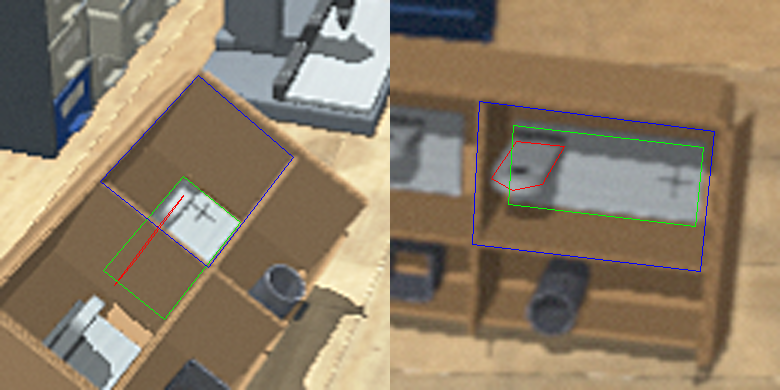

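The overlay fits: plate, lug and cell outlines agree with the picture to about 1–2 mm, and the lug tip shows at (175,205) in the side crop. Descending.

>>> servo_tool --rows '[-0.06,0,0.002,0.01,0,-0.06,0,0,0.015,0,-0.06,0,0,0.015,0,-0.06,0,0,0.014,0,-0.06,0,0,0,0]'

```text
time: 9.52
position: [0.5365, 0.1877, 0.1441]
tool_rot: [0.74, 0.672, -0.002, -0.001]
ft_force: [-0.3, 0.2, -0.7]
grip_width: 0.0462
grip_force: 0.0
```

>>> servo_tool --rows '[1,0,0,0,0,1,0,0,0,0,1,0,0,0,0,1,0,0,0,0,1,0,0,0,0]' --newtons 25

```text
time: 9.93
position: [0.5397, 0.188, 0.1474]
tool_rot: [0.74, 0.672, 0.002, 0.002]
ft_force: [-0.0, -1.4, 5.9]
grip_width: 0.0231
grip_force: 21.7
```

>>> servo_tool --rows '[1,0,0,0,0,1,0,0,0,0,1,0,-0.0025,-0.0043,0,1,0,-0.0025,-0.0043,0,1,0,-0.0025,-0.0043,0]' --newtons 40

```text
time: 10.35
position: [0.5371, 0.1886, 0.1607]
tool_rot: [0.74, 0.673, 0.006, 0.005]
ft_force: [8.0, -1.1, -4.9]
grip_width: 0.0202
grip_force: 34.7
```

>>> servo_tool --rows '[1,0,-0.0025,-0.0043,0,1,0,-0.0025,-0.0043,0,1,0,-0.0025,-0.0043,0,1,0,-0.0025,-0.0043,0,1,0,-0.0025,-0.0043,0]'

```text
time: 10.77
position: [0.5245, 0.1899, 0.1822]
tool_rot: [0.74, 0.673, 0.006, 0.005]
ft_force: [9.3, -0.6, -5.3]
grip_width: 0.0205
grip_force: 34.8
```

>>> servo_tool --rows '[1,0,-0.0035,-0.006,0,1,0,-0.0035,-0.006,0,1,0,-0.0035,-0.006,0,1,0,-0.0035,-0.006,0,1,0,-0.0035,-0.006,0]'

```text
time: 11.18
position: [0.5076, 0.1915, 0.2125]
tool_rot: [0.74, 0.673, 0.006, 0.005]
ft_force: [9.2, -1.3, -4.7]
grip_width: 0.0204
grip_force: 36.0
```

Run:
```python
from h import *
p=shot('side');q=shot('top')
A=cv2.resize(p['pixels'][190:340,230:370],None,fx=2.8,fy=2.8,interpolation=cv2.INTER_CUBIC)
B=cv2.resize(q['pixels'][165:315,170:310],None,fx=2.8,fy=2.8,interpolation=cv2.INTER_CUBIC)
cv2.imwrite('pics/lift.png',np.hstack([A,B])[:,:,::-1])
```

```text
(no output)
```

View pics/lift.png

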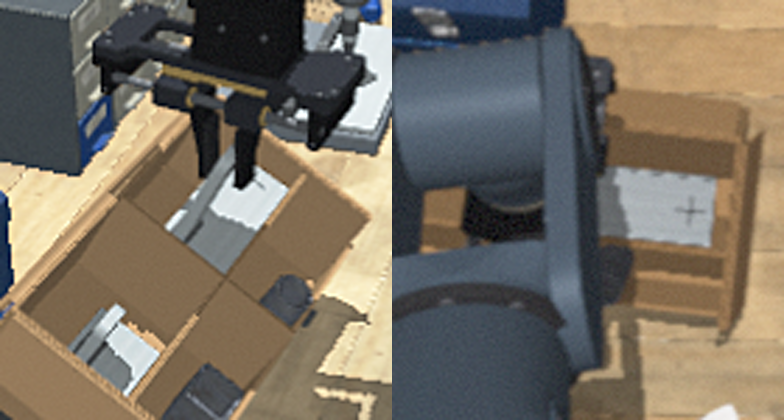

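The foot is held by its lug at (215,180) and is coming up along the divider with its tilt unchanged; the cross end is level. Continuing out of the cell.

>>> servo_tool --rows '[1,0,-0.003,-0.0052,0,1,0,-0.003,-0.0052,0,1,0,-0.003,-0.0052,0,1,0,-0.003,-0.0052,0,1,0,-0.003,-0.0052,0]'

```text
time: 11.7
position: [0.4834, 0.193, 0.2359]
tool_rot: [0.741, 0.672, -0.002, -0.002]
ft_force: [-1.1, 0.3, -5.1]
grip_width: 0.0098
grip_force: 40.0
```

>>> servo_tool --rows '[1,0,0,-0.008,0,1,0,0,-0.012,0,1,0,0,-0.015,0,1,0,0,-0.015,0,1,0,0,-0.015,0]'

```text
time: 12.12
position: [0.4847, 0.1931, 0.3018]
tool_rot: [0.74, 0.672, -0.001, -0.001]
ft_force: [0.5, 0.5, -4.2]
grip_width: 0.0096
grip_force: 40.0
```

>>> servo_tool --rows '[1,0,0,-0.02,0,1,0,0,-0.02,0,1,0,0,-0.01,0,1,0,0,0,0,1,0,0,0,0]' --newtons 60

```text
time: 12.53
position: [0.4852, 0.193, 0.3512]
tool_rot: [0.74, 0.672, -0.0, -0.0]
ft_force: [-0.0, 0.5, -5.3]
grip_width: 0.0093
grip_force: 60.0
```

Run:
```python
from h import *
p=shot('side');q=shot('top')
print(robot.place_of(p,'long_foot_mark')[:1],robot.place_of(q,'long_foot_mark')[:1],robot.place_of(p,'long_foot_lug')[:1])
goto([.56,-.15,.3],91.9)
A=cv2.resize(p['pixels'][120:340,200:400],None,fx=2.,fy=2.,interpolation=cv2.INTER_CUBIC)
B=cv2.resize(q['pixels'][135:355,150:350],None,fx=2.,fy=2.,interpolation=cv2.INTER_CUBIC)
cv2.imwrite('pics/lift2.png',np.hstack([A,B])[:,:,::-1])
```

```text
[{'at': [0.4622, 0.1096, 0.2693], 'score': 0.95}] [{'at': [0.4623, 0.1041, 0.2716], 'score': 0.85}] [{'at': [0.4834, 0.2026, 0.3234], 'score': 0.78}]
shift mm [-334.1  107.9   50. ] turn -7.42 pos [0.4849 0.1929 0.3501] yaw 84.48 t 12.7833 grip 0.009335642335739478 59.96333688497543 F [ 0.3  0.2 -4.5]
```

View pics/lift2.png

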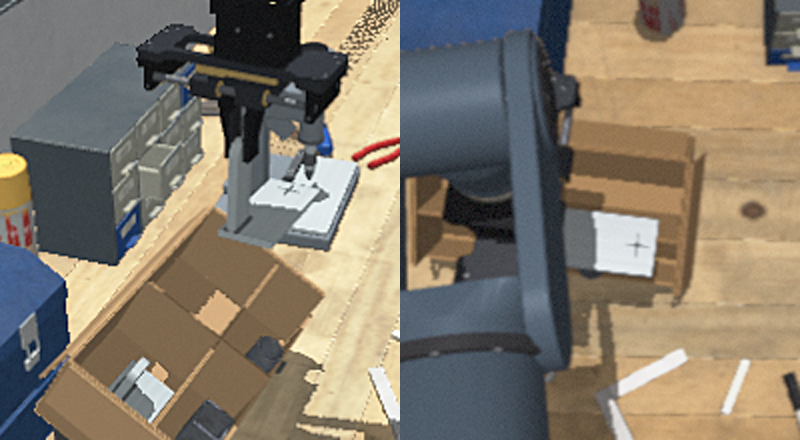

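The foot now hangs level from the gripper with the cross at (290,188) in the side crop. The short foot and both tubes are still in place. I'll carry it to a point beside the punch, staying clear of the knob.

>>> servo_tool --rows '[1,-0.01,0.003,0,0,1,-0.02,0.006,0,0,1,-0.023,0.0072,0,0,1,-0.023,0.0072,0,0,1,-0.023,0.0072,0,0]'

```text
time: 13.2
position: [0.5066, 0.0899, 0.351]
tool_rot: [0.74, 0.672, -0.0, -0.0]
ft_force: [0.4, -0.1, -3.9]
grip_width: 0.0095
grip_force: 60.0
```

>>> servo_tool --rows '[1,-0.023,0.0072,0,0,1,-0.023,0.0072,0,0,1,-0.023,0.0072,0,0,1,-0.023,0.0072,0,0,1,-0.023,0.0072,0,0]'

```text
time: 13.62
position: [0.5311, -0.0284, 0.351]
tool_rot: [0.74, 0.672, -0.0, -0.0]
ft_force: [0.2, 0.6, -4.3]
grip_width: 0.0092
grip_force: 60.0
```

>>> servo_tool --rows '[1,-0.023,0.0072,0,0,1,-0.023,0.0072,0,0,1,-0.023,0.0072,0,0,1,-0.023,0.0072,0,0,1,-0.012,0.004,0,0]'

```text
time: 14.03
position: [0.5542, -0.1368, 0.3508]
tool_rot: [0.741, 0.671, -0.001, 0.001]
ft_force: [0.5, -0.9, -4.5]
grip_width: 0.0095
grip_force: 60.0
```

>>> servo_tool --rows '[1,0,0,0,-3.7,1,0,0,0,-3.7,1,0,0,0.02,0,1,0,0,0.02,0,1,0,0,0,0]'

```text
time: 14.45
position: [0.5509, -0.1319, 0.3072]
tool_rot: [0.696, 0.718, -0.002, -0.005]
ft_force: [-1.1, 0.5, -4.8]
grip_width: 0.0096
grip_force: 60.0
```

Run:
```python
from h import *
np.set_printoptions(precision=4,suppress=True)
for c in 'side','top','side','top':
  p=shot(c)
  print(c,[ (q,x['at'],round(x['score'],2)) for q in ['long_foot_mark','long_foot_lug'] for x in robot.place_of(p,q)[:1]])
goto([.5535,-.1335,.13],91.9)
```

```text
side [('long_foot_mark', [0.5358, -0.2205, 0.2226], 0.74), ('long_foot_lug', [0.5475, -0.1215, 0.2821], 0.56)]
top [('long_foot_mark', [0.5711, 0.2914, 0.1109], 0.61)]
side [('long_foot_mark', [0.543, -0.2198, 0.2282], 0.66), ('long_foot_lug', [0.5518, -0.1253, 0.2846], 0.7)]
top [('long_foot_mark', [0.5439, -0.2234, 0.2331], 0.46)]
shift mm [ -0.4  -0.7 181.8] turn -0.01 pos [ 0.5541 -0.133   0.3118] yaw 91.89 t 15.05 grip 0.009633299055055878 59.963403940200806 F [-0.6  0.2 -3.9]
```

>>> servo_tool --rows '[1,0,0,0.03,0,1,0,0,0.035,0,1,0,0,0.035,0,1,0,0,0.035,0,1,0,0,0.025,0]'

```text
time: 15.47
position: [0.5529, -0.1325, 0.1489]
tool_rot: [0.695, 0.719, -0.001, -0.001]
ft_force: [0.1, -0.3, -4.7]
grip_width: 0.0097
grip_force: 60.0
```

>>> servo_tool --rows '[1,0,0,0.01,0,1,0,0,0.005,0,1,0,0,0,0]'

```text
time: 15.72
position: [0.5544, -0.1332, 0.1362]
tool_rot: [0.695, 0.719, -0.0, -0.0]
ft_force: [0.1, -1.0, -3.4]
grip_width: 0.0096
grip_force: 60.0
```

Run:
```python
from h import *
np.set_printoptions(precision=4,suppress=True)
for c in 'side','top':
  p=shot(c,'bed_'+c)
  print(c,[ (q,x['at'],round(x['score'],2)) for q in ['long_foot_mark','long_foot_lug','punch_tip'] for x in robot.place_of(p,q)[:1]])
  if c=='side': A=cv2.resize(p['pixels'][140:265,285:410],None,fx=4,fy=4,interpolation=cv2.INTER_CUBIC)
  else: B=cv2.resize(p['pixels'][190:280,360:480][:, :],(300,225),interpolation=cv2.INTER_CUBIC)
B=np.vstack([B,np.zeros((275,300,3),np.uint8)])
cv2.imwrite('pics/bed.png',np.hstack([A,B])[:,:,::-1])
goto([.5535,-.1335,.13],91.9)
```

```text
side [('long_foot_mark', [0.5458, -0.2201, 0.0542], 0.62), ('long_foot_lug', [0.5508, -0.1249, 0.1107], 0.93), ('punch_tip', [0.5497, -0.2941, 0.0487], 0.7)]
top []
shift mm [-0.2 -1.1  7.5] turn -0.02 pos [ 0.5545 -0.1332  0.1375] yaw 91.88 t 16.1167 grip 0.009522990218488445 59.963178634643555 F [-0.3  0.9 -4.8]
```

View pics/bed.png

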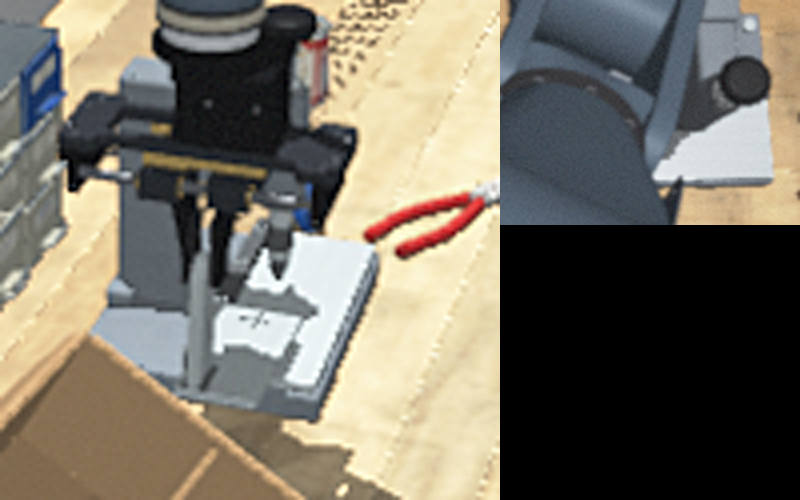

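The side crop shows the foot level above the bed, with the cross at (257,320), the punch point at (280,270) and the lug held at its top. Lower, slide towards the punch, then set down.

>>> servo_tool --rows '[1,0,0,0.005,0,1,0,0,0.004,0,1,-0.009,0,0,0,1,-0.009,0,0,0,1,-0.009,0,0,0]'

```text
time: 16.53
position: [0.5551, -0.1612, 0.1273]
tool_rot: [0.695, 0.719, -0.0, 0.0]
ft_force: [0.4, 0.2, -3.6]
grip_width: 0.0094
grip_force: 60.0
```

>>> servo_tool --rows '[1,-0.009,0,0,0,1,0,0,0.003,0,1,0,0,0.002,0,1,0,0,0.001,0,1,0,0,0,0]'

```text
time: 16.95
position: [0.5548, -0.1688, 0.1211]
tool_rot: [0.695, 0.719, -0.0, -0.0]
ft_force: [0.4, -0.5, -2.9]
grip_width: 0.0092
grip_force: 60.0
```

>>> servo_tool --rows '[1,0,0,0.001,0,1,0,0,0.001,0,1,0,0,0,0]'

```text
time: 17.2
position: [0.5552, -0.168, 0.1201]
tool_rot: [0.695, 0.719, 0.0, -0.0]
ft_force: [-1.6, 3.5, 2.6]
grip_width: 0.0096
grip_force: 60.0
```

>>> servo_tool --rows '[1,0,0,0.001,0,1,0,0,0.001,0,1,0,0,0,0]'

```text
time: 17.45
position: [0.5554, -0.1671, 0.119]
tool_rot: [0.695, 0.719, 0.001, -0.0]
ft_force: [-2.2, 8.1, 9.1]
grip_width: 0.0094
grip_force: 60.0
```

>>> servo_tool --rows '[1,0,0,-0.0005,0,1,-0.006,0,0,0,1,-0.007,0,0,0,1,-0.007,0,0,0,1,0,0,0,0]'

```text
time: 17.87
position: [0.5569, -0.1888, 0.1195]
tool_rot: [0.696, 0.718, 0.001, 0.001]
ft_force: [-0.7, 4.2, 4.8]
grip_width: 0.0096
grip_force: 60.0
```

Run:
```python
from h import *
for c in 'side','side':
  p=shot(c)
  print(c,[ (q,x['at'],round(x['score'],2)) for q in ['long_foot_mark','long_foot_lug','punch_tip'] for x in robot.place_of(p,q)[:1]])
goto([.5535,-.1335,.13],91.9)
```

```text
side [('long_foot_mark', [0.5453, -0.2803, 0.0387], 0.61), ('long_foot_lug', [0.5526, -0.1789, 0.0949], 0.87), ('punch_tip', [0.547, -0.2942, 0.0487], 0.55)]
side [('long_foot_mark', [0.5442, -0.2782, 0.0372], 0.6), ('long_foot_lug', [0.5553, -0.1789, 0.0916], 0.89), ('punch_tip', [0.5526, -0.2951, 0.0493], 0.54)]
shift mm [ 55.2  -1.4 -10.8] turn -0.0 pos [ 0.5568 -0.1886  0.1193] yaw 91.9 t 18.2667 grip 0.009485901134379545 59.98546242713928 F [-0.5  4.1  5.6]
```

Plate down; about 16 mm to go. I'll release and regrip lower and centred on the lug, for a firm slide.

>>> servo_tool --rows '[0.3,0,0,-0.0005,0,0.3,0,0,0,0,0.3,0,0,0,0,0.3,0.004,0,0.01,0,0.3,0.004,0,0.01,0]'

```text
time: 18.68
position: [0.5561, -0.1814, 0.0981]
tool_rot: [0.696, 0.718, 0.0, 0.001]
ft_force: [0.2, -0.3, 0.2]
grip_width: 0.0288
grip_force: 0.0
```

>>> servo_tool --rows '[0.3,0,0,0.01,0,1,0,0,0,0,1,0,0,0,0,1,0,0,0,0,1,0,0,0,0]' --newtons 30

```text
time: 19.1
position: [0.5559, -0.1813, 0.0886]
tool_rot: [0.695, 0.719, 0.0, 0.0]
ft_force: [2.4, 0.8, 1.4]
grip_width: 0.0114
grip_force: 1.4
```

Run:
```python
from h import *
for c in 'side','side','side':
  p=shot(c)
  print(c,[ (q,x['at'],round(x['score'],2)) for q in ['long_foot_mark','long_foot_lug','punch_tip'] for x in robot.place_of(p,q)[:1]])
goto([.5535,-.1335,.13],91.9)
```

```text
side [('long_foot_mark', [0.5468, -0.2767, 0.039], 0.83), ('long_foot_lug', [0.5545, -0.1752, 0.0883], 0.76), ('punch_tip', [0.547, -0.2978, 0.0495], 0.47)]
side [('long_foot_mark', [0.548, -0.2803, 0.0354], 0.93), ('long_foot_lug', [0.5558, -0.1768, 0.0847], 0.87), ('punch_tip', [0.5493, -0.2999, 0.0491], 0.74)]
side [('long_foot_mark', [0.5447, -0.2774, 0.0368], 0.72), ('long_foot_lug', [0.5508, -0.1785, 0.0877], 0.78), ('punch_tip', [0.5497, -0.2976, 0.0508], 0.66)]
shift mm [ 47.7  -0.9 -41.3] turn -0.02 pos [ 0.556  -0.1812  0.0887] yaw 91.88 t 19.7 grip 0.009821444359885688 30.000677614007145 F [ 2.1 -0.3 -1.1]
```

>>> servo_tool --rows '[1,0,0.0015,0,0,1,0,0.0015,0,0,1,0,0,0,0]'

```text
time: 19.95
position: [0.5566, -0.181, 0.0887]
tool_rot: [0.695, 0.719, -0.002, -0.002]
ft_force: [-4.2, -2.2, 5.1]
grip_width: 0.0096
grip_force: 30.0
```

>>> servo_tool --rows '[1,0,0.001,0,0,1,0,0.001,0,0,1,0,0,0,0]'

```text
time: 20.2
position: [0.5572, -0.1808, 0.0887]
tool_rot: [0.695, 0.719, -0.002, -0.003]
ft_force: [-7.1, -2.4, 8.1]
grip_width: 0.0099
grip_force: 30.0
```

>>> servo_tool --rows '[1,0,0.001,0,0,1,0,0,0,0]'

```text
time: 20.37
position: [0.5579, -0.1807, 0.0887]
tool_rot: [0.695, 0.719, -0.003, -0.003]
ft_force: [-7.1, -1.5, 7.6]
grip_width: 0.0099
grip_force: 30.0
```

>>> servo_tool --rows '[1,0,0.001,0,0,1,0,0,0,0]'

```text
time: 20.53
position: [0.5585, -0.1805, 0.0887]
tool_rot: [0.695, 0.719, -0.003, -0.004]
ft_force: [-7.4, -1.6, 8.4]
grip_width: 0.0096
grip_force: 30.1
```

>>> servo_tool --rows '[1,0,0.0015,0,0,1,0,0,0,0]'

```text
time: 20.7
position: [0.5591, -0.1804, 0.0887]
tool_rot: [0.695, 0.719, -0.003, -0.005]
ft_force: [-9.0, -2.0, 8.7]
grip_width: 0.0096
grip_force: 30.1
```

>>> servo_tool --rows '[1,0,0.0015,0,0,1,0,0,0,0]'

```text
time: 20.87
position: [0.5594, -0.1803, 0.0887]
tool_rot: [0.695, 0.719, -0.004, -0.006]
ft_force: [-11.7, -2.5, 11.5]
grip_width: 0.01
grip_force: 30.1
```

Run:
```python
from h import *
for c in 'side','side','top':
  p=shot(c)
  print(c,[ (q,x['at'],round(x['score'],2)) for q in ['long_foot_mark','long_foot_lug','punch_tip','bed_fence'] for x in robot.place_of(p,q)[:1]])
goto([.5535,-.1335,.13],91.9)
```

```text
side [('long_foot_mark', [0.5465, -0.2746, 0.0373], 0.67), ('long_foot_lug', [0.5562, -0.1756, 0.0865], 0.78), ('punch_tip', [0.547, -0.2977, 0.0511], 0.67), ('bed_fence', [0.577, -0.2951, 0.0342], 0.83)]
side [('long_foot_mark', [0.5462, -0.2767, 0.0373], 0.95), ('long_foot_lug', [0.5555, -0.1788, 0.0875], 0.59), ('punch_tip', [0.5503, -0.2988, 0.0483], 0.55), ('bed_fence', [0.5778, -0.2953, 0.0315], 0.65)]
top []
shift mm [ 47.1  -4.8 -41.1] turn 0.05 pos [ 0.5593 -0.1803  0.0887] yaw 91.95 t 21.6167 grip 0.009874014500811327 30.05609130836092 F [-11.5  -2.8  12.2]
```

>>> servo_tool --rows '[1,-0.003,-0.001,0,0,1,-0.004,0,0,0,1,-0.004,0,0,0,1,-0.003,0,0,0,1,0,0,0,0]'

```text
time: 22.03
position: [0.5592, -0.1877, 0.0888]
tool_rot: [0.696, 0.718, 0.0, -0.009]
ft_force: [-7.9, 14.1, 15.4]
grip_width: 0.0097
grip_force: 30.0
```

Run:
```python
from h import *
M=[];T=[];L=[]
for k in range(6):
  p=shot('side')
  f=lambda q:[x['at'] for x in robot.place_of(p,q)[:1]]
  M+=f('long_foot_mark');T+=[x for x in f('punch_tip') if x[1]<-.2];L+=f('long_foot_lug')
for n,v in zip('MTL',(M,T,L)): print(n,np.round(np.median(v,0),4),np.round(np.std(v,0),4),len(v))
goto([.5535,-.1335,.13],91.9)
cv2.imwrite('pics/s1.png',p['pixels'][:,:,::-1])
A=cv2.resize(p['pixels'][180:250,310:390],None,fx=10,fy=8.5,interpolation=cv2.INTER_CUBIC)[:600]
cv2.imwrite('pics/s1z.png',A[:,:,::-1])
print(proj(p,[[.548,-.297,.038],[.548,-.297,.048]]), (proj(p,[[.548,-.297,.038],[.548,-.297,.048]])-[310,180])*[10,8.5])
```

```text
M [ 0.5463 -0.2829  0.0377] [0.0009 0.0016 0.0019] 5
T [ 0.5489 -0.2984  0.0489] [0.0013 0.0052 0.0049] 6
L [ 0.5569 -0.182   0.0867] [0.0015 0.0017 0.0006] 6
shift mm [ 54.9  -4.5 -40.5] turn -0.06 pos [ 0.5592 -0.1877  0.0888] yaw 91.84 t 23.2333 grip 0.009739955438000294 29.994426544290036 F [-7.1 15.  14.1]
[[353.33473867 211.93409985]
 [353.45229315 209.12559846]] [[433.34738666 271.4398487 ]
 [434.52293154 247.5675869 ]]
```

View pics/s1z.png

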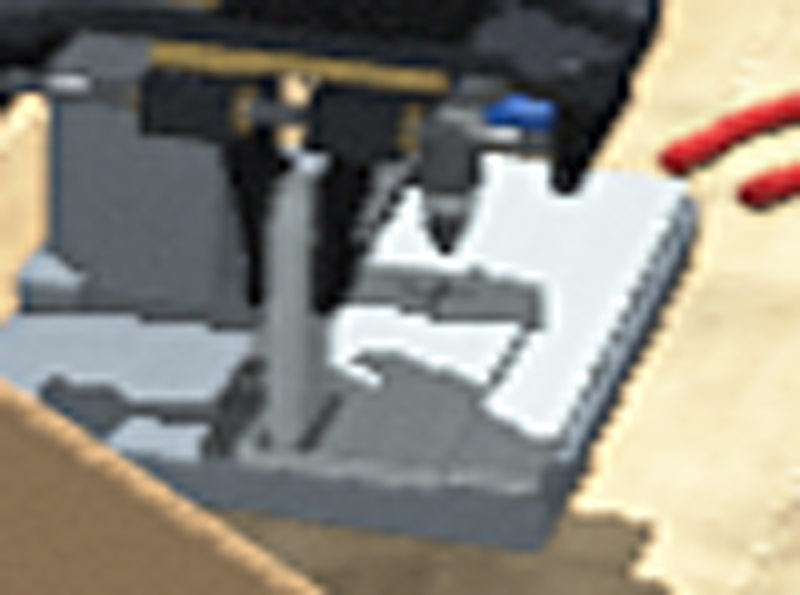

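The zoom shows the punch point at (448,248) and the cross in shadow at about (437,288). The tool pressed down while sliding and only moved half way, so I'll relieve the down and fence loads and continue.

>>> servo_tool --rows '[1,0,-0.001,-0.001,0,1,0,-0.001,-0.001,0,1,0,0,0,0]'

```text
time: 23.48
position: [0.5591, -0.192, 0.089]
tool_rot: [0.695, 0.719, -0.001, -0.005]
ft_force: [-5.3, 2.8, -2.5]
grip_width: 0.0094
grip_force: 30.0
```

>>> servo_tool --rows '[1,-0.002,0,0,0,1,-0.002,0,0,0,1,0,0,0,0]'

```text
time: 23.73
position: [0.5593, -0.1962, 0.0887]
tool_rot: [0.696, 0.718, -0.001, -0.006]
ft_force: [-4.4, 4.1, -2.3]
grip_width: 0.0099
grip_force: 30.0
```

Run:
```python
from h import *
S=[];M=[];T=[];L=[]
for k in range(8):
  p=shot('side');S.append(p['pixels'].astype(float))
  f=lambda q:[x['at'] for x in robot.place_of(p,q)[:1]]
  M+=f('long_foot_mark');T+=[x for x in f('punch_tip') if x[1]<-.2];L+=f('long_foot_lug')
for n,v in zip('MTL',(M,T,L)): print(n,np.round(np.median(v,0),4),np.round(np.std(v,0),4),len(v))
goto([.5535,-.1335,.13],91.9)
im=np.mean(S,0)[190:240,325:391]; np.save('s2.npy',np.mean(S,0))
A=cv2.resize(im,None,fx=12,fy=12,interpolation=cv2.INTER_CUBIC)
g=np.clip(A.mean(2),0,255); g=255*(g/255)**.6
g=cv2.createCLAHE(3,(3,3)).apply(g.astype(np.uint8))
P=np.array([.548,-.2975]);ph=np.radians(1.9);px=np.array([np.cos(ph),np.sin(ph)]);py=np.array([-px[1],px[0]])
cv2.imwrite('pics/s2z.png',g)
```

```text
M [ 0.5478 -0.2923  0.038 ] [0.0179 0.205  0.0161] 7
T [ 0.5494 -0.2982  0.0503] [0.0009 0.0014 0.0009] 8
L [ 0.5574 -0.1917  0.0867] [0.0086 0.0445 0.0319] 8
shift mm [ 63.1  -4.1 -40.9] turn -0.04 pos [ 0.5593 -0.1961  0.0887] yaw 91.86 t 25.3333 grip 0.009791183135343945 30.005162588786334 F [-5.1  3.7 -2.3]
```

View pics/s2z.png

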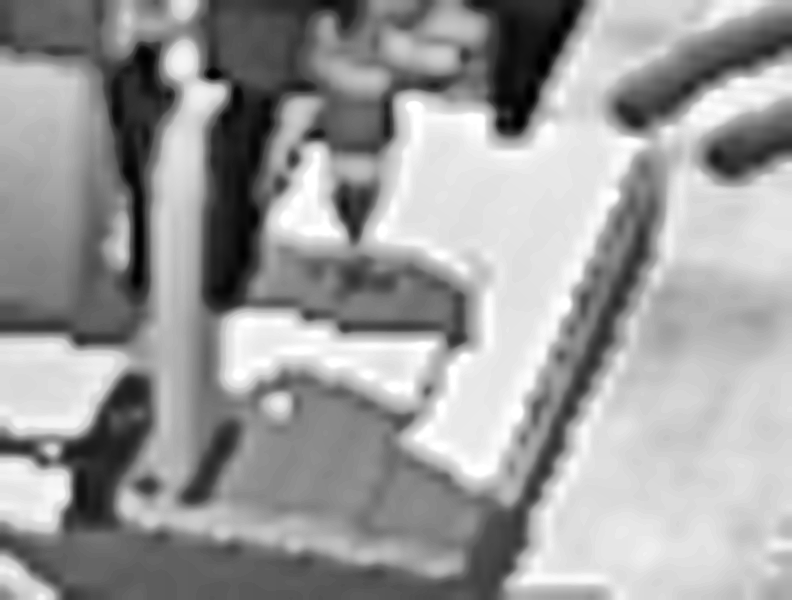

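The tip is at about (356,242) and the cross in shadow at about (358,273) in the zoom, so it is already close. Converting both.

Run:
```python
from h import *
np.set_printoptions(precision=4,suppress=True)
p=shot('side')
c=lambda u,v:[325+(u+.5)/12-.5,190+(v+.5)/12-.5]
T=unproj(p,[c(356,242)],.048)[0]; print('tip',T)
q=proj(p,[T-[0,0,.010]])[0]; print('below tip zoom px',(q-[325,190]+.5)*12)
for u,v in [(350,270),(358,273),(366,276)]:
  print(u,v,unproj(p,[c(u,v)],.038)[0]-T)
for d in ([0,.005,0],[.005,0,0]): print(d,(proj(p,[T-[0,0,.010]+d])[0]-q)*12)
# dark-detail of cross in shadow
g=np.load('s2.npy').mean(2)[208:219,346:366]; print(g.round().astype(int))
```

```text
tip [ 0.5448 -0.2943  0.048 ]
below tip zoom px [355.0567 276.2431]
350 270 [ 0.0019 -0.0024 -0.01  ]
358 273 [-0.0004 -0.0017 -0.01  ]
366 276 [-0.0028 -0.0009 -0.01  ]
[0, 0.005, 0] [-5.4297  9.2187]
[0.005, 0, 0] [-18.6628  -3.2971]
[[ 26 169 255 250 244 248 238 108  40 117 227 248 240 238 239 239 238 237
  236 237]
 [ 63 151 199 222 253 253 255 219  49 175 254 249 243 242 240 239 237 236
  237 237]
 [ 74 131 125 139 171 171 176 161 118 170 209 226 236 240 247 241 238 238
  238 238]
 [ 72 131 120 118 116 116 116 122 116 108 134 144 152 157 210 250 246 233
  221 242]
 [ 88 129 124 123 110  96 119  96  81 100 125 120 117 111 132 166 212 249
  225 218]
 [125 128 123 124 121 116 127 104  69  98  96  98 127 121 115 111 134 191
  214 222]
 [128 122 122 123 123 126 121 106 114 121 117 119 127 123 122 123 118 115
  186 244]
 [110 108 108 112 118 123 123 121 126 127 127 127 124 123 124 126 122 108
  186 250]
 [236 235 237 208 102 110 115 119 121 121 123 124 121 121 123 125 118 104
  190 250]
 [243 241 244 242 234 240 210 101 107 108 109 107 106 108 112 115 114 104
  187 249]
 [237 238 239 243 245 247 244 231 235 238 239 235 235 239 246 217  97 102
  181 247]]
```

```bash
cat > ends.py <<'E'
from h import *
ph=np.radians(1.9);px=np.array([np.cos(ph),np.sin(ph)]);py=np.array([-px[1],px[0]])
P=np.array([.5478,-.297])
def prof(p,img,a,bs,z):
    X=np.array([np.r_[P+a*px+b*py,z] for b in bs]); uv=proj(p,X).astype(np.float32)
    return cv2.remap(img.astype(np.float32),uv[:,0].reshape(1,-1),uv[:,1].reshape(1,-1),cv2.INTER_LINEAR)[0]
E
python3 - <<'E'
from ends import *
np.set_printoptions(precision=4,suppress=True,linewidth=200)
p=shot('side'); g=cv2.imread('pics/side0.png').mean(2); g2=np.load('s2.npy').mean(2)
bs=np.arange(-.135,.1351,.0005)
for a in (-.045,-.04,-.035,-.03,-.025):
    v=prof(p,g,a,bs,.03); thr=185
    k=np.where((v[:-1]>thr)!=(v[1:]>thr))[0]; print(a,bs[k]*1000, (v[::20]).astype(int))
print('cross along y (plate top), current')
bs=np.arange(-.03,.04,.002)
for a in np.arange(-.014,.0141,.002): print(int(round(a*1000)),prof(p,g2,a,bs,.038).astype(int))
E
```

```text
-0.045 [-113.   113.5] [147  83 157 223 222 224 224 224 224 225 225 225 226 226 228 229 229 228 229 229 229 229 229 228 230 165 127 104]
-0.04 [112.] [208 190 211 221 224 224 225 224 223 225 224 225 225 226 233 224 232 229 229 229 230 228 227 227 233 154 139 103]
-0.035 [  2.5  17.  113. ] [215 208 210 223 226 226 225 225 225 225 225 225 226 229 167 141 227 233 229 228 229 228 227 226 232 161 134 103]
-0.03 [ -1.   25.5 114. ] [212 210 197 221 226 225 226 226 226 226 226 227 227 242 120 109 173 230 229 228 228 228 228 226 229 171 134 106]
-0.025 [ -5.5  33.  113. ] [209 211 209 223 225 224 224 224 225 224 224 225 228 179 110 115 110 223 231 227 228 229 227 226 229 162 107 104]
cross along y (plate top), current
-14 [238 239 239 240 241 241 241 225 198 173 150 137 125 116 119 119 115 114 114 117 120 122 125 126 125 123 121 117 112 116 157 197 238 240 242]
-12 [238 239 240 241 241 240 239 229 205 178 151 139 129 120 116 110 100 100 106 113 118 121 124 126 125 123 121 117 113 108 140 184 224 237 240]
-10 [238 239 240 241 242 240 237 233 208 181 154 139 130 124 118 110 102  97 103 110 11
[... 1093 characters left out ...]
 158 210 214 198 182 164 150 133 116 114 110 103 104 107 114 118 121 123 123 121 118 117 128 152 186 215 231 241 242 241]
8 [ 42  56  84 126 167 205 233 241 222 198 174 155 137 119 110 105 102 104 111 116 120 122 122 122 119 116 112 139 172 212 229 237 242 242 240]
10 [ 88 126 165 205 235 245 250 254 228 202 179 159 141 124 113 111 110 111 116 119 122 123 123 122 119 115 111 131 171 212 237 239 240 241 240]
12 [182 211 225 235 243 247 250 252 235 212 186 164 146 129 115 115 117 119 121 123 123 123 122 122 119 115 110 120 159 199 235 237 239 241 240]
14 [217 234 242 246 246 247 249 251 242 219 188 159 141 129 118 118 121 122 123 123 123 123 123 122 121 117 112 107 147 187 227 237 239 241 242]
```

>>> servo_tool --rows '[0.4,0,0,0,0,0.3,0,0,0,0,0.2,0,0,0,0,0.2,0,0,-0.01,0,0.2,0,0,-0.03,0]'

```text
time: 25.85
position: [0.5619, -0.1984, 0.1282]
tool_rot: [0.696, 0.718, -0.001, -0.003]
ft_force: [-0.6, -0.0, 0.4]
grip_width: 0.0319
grip_force: 0.0
```

>>> servo_tool --rows '[0.2,0,0,-0.04,0,0.2,0,0,-0.03,0,0.2,0.03,0,-0.02,0,0.2,0.04,0,0,0,0.2,0.04,0,0,0]'

```text
time: 26.27
position: [0.5625, -0.0898, 0.2244]
tool_rot: [0.697, 0.717, 0.002, 0.005]
ft_force: [1.0, 0.9, -0.6]
grip_width: 0.0351
grip_force: 0.0
```

>>> servo_tool --rows '[0.2,0.04,0,0,0,0.2,0.04,0,0,0,0.2,0.04,0,0,0,0.2,0,0,0,0]'

```text
time: 26.6
position: [0.5557, 0.0377, 0.2222]
tool_rot: [0.693, 0.721, 0.002, 0.0]
ft_force: [-0.4, -0.2, 1.1]
grip_width: 0.0348
grip_force: 0.0
```

Run:
```python
from ends import *
np.set_printoptions(precision=1,suppress=True,linewidth=220)
S=[];D={}
for c in ['top','side']*4:
  p=shot(c)
  if c=='top': S.append(p['pixels'].astype(float)); pt=p
  for q in ['long_foot_mark','long_foot_lug','punch_tip','knob_top','punch_press','bed_fence']:
    for x in robot.place_of(p,q)[:1]:
      if x['at'][1]<-.1: D.setdefault((q,c),[]).append(x['at'])
for k,v in D.items():
  m=np.median(v,0); d=m[:2]-P; print(k,len(v),np.round(m,4),'press frame mm',1e3*(d@px),1e3*(d@py))
goto([.5535,-.1335,.13],91.9)
S=np.mean(S,0); np.save('t3.npy',S); g=S.mean(2); g0=cv2.imread('pics/top0.png').mean(2)
bs=np.arange(.095,.130,.001); print((bs*1000))
print('bed end before, z=.03')
for a in np.arange(-.05,-.0,.01): print(int(a*1e3),prof(pt,g0,a,bs,.03).astype(int))
print('plate end now, z=.038')
for a in np.arange(-.05,.028,.006): print(int(a*1e3),prof(pt,g,a,bs,.038).astype(int))
```

```text
('long_foot_mark', 'top') 4 [ 0.5 -0.3  0. ] press frame mm 1.1109995499719074 0.3133368793522534
('long_foot_lug', 'top') 4 [ 0.6 -0.2  0.1] press frame mm 12.877084733504912 98.62728166570409
('knob_top', 'top') 4 [ 0.5 -0.3  0.3] press frame mm -0.3644876626401206 -1.9389813675698768
('punch_press', 'top') 4 [ 0.5 -0.3 -0. ] press frame mm -1.2692058769601744 -0.5582261565793905
('long_foot_mark', 'side') 3 [ 0.5 -0.3  0. ] press frame mm -0.763568962954525 4.127585545910868
('long_foot_lug', 'side') 4 [ 0.6 -0.2  0.1] press frame mm 11.523552451287552 104.57542846626268
('punch_tip', 'side') 4 [ 0.5 -0.3  0.1] press frame mm 2.0223487999697785 -0.8675282884498519
('knob_top', 'side') 4 [ 0.5 -0.3  0.3] press frame mm -0.8843456208583524 -1.0212408251085963
('punch_press', 'side') 4 [ 0.5 -0.3 -0. ] press frame mm -1.4444692795715137 1.6988256238866717
('bed_fence', 'side') 4 [ 0.6 -0.3  0. ] press frame mm 31.323756245534067 3.2132218520304243
('bed_fence', 'top') 3 [ 0.6 -0.3  0. ] press frame mm 29.81345609561409 -0.08851912163049117
('punch_tip', 'top') 1 [ 0.6 -0.2  0.1] pres
[... 2314 characters left out ...]
5 225 225 225 226 226 226 226 226 227 227 227 228 228 229 229 229 219 207 193 165 136 115 102  89  90  95 100 114 128 141]
3 [230 230 230 230 230 231 231 231 231 231 230 229 228 227 226 225 225 225 226 226 226 213 201 185 162 140 123 109  96  97  99 105 121 137 149]
9 [110 110 112 113 113 113 113 112 112 111 106 100  93  84  75  71  68  65  66  68  71  75  79  83  87  90  90  90  91  97 102 114 129 144 156]
15 [ 81  81  80  80  80  81  82  81  81  81  81  82  81  80  79  78  78  78  78  79  82  87  92  95  97  98  94  89  90  94  98 111 126 140 151]
21 [ 85  85  84  84  83  83  83  83  83  82  80  78  79  79  79  81  82  87  94 101 112 124 135 136 137 134 127 120 122 127 132 140 148 155 161]
```

Run:
```python
from ends import *
np.set_printoptions(precision=1,suppress=True,linewidth=220)
pt=shot('top'); g=np.load('t3.npy').mean(2); g0=cv2.imread('pics/top0.png').mean(2)
def aprof(img,as_,b,z):
    X=np.array([np.r_[P+a*px+b*py,z] for a in as_]); uv=proj(pt,X).astype(np.float32)
    return cv2.remap(img.astype(np.float32),uv[:,0].reshape(1,-1),uv[:,1].reshape(1,-1),cv2.INTER_LINEAR)[0]
as_=np.arange(-.044,-.0219,.001)
def mn(v,i0=0):
    w=np.clip(np.median(v)-v-4,0,None); return (w*as_).sum()/max(w.sum(),1e-6)*1e3, w.max()
B=np.arange(-.01,.112,.006); r=[]
for b in B:
    v=aprof(g,as_,b,.038); m,wm=mn(v); r.append((b*1e3,m,wm))
r=np.array(r);print(r.T)
k=(r[:,2]>12)&(abs(r[:,1]+32)<5)
f=np.polyfit(r[k,0],r[k,1],1);print('plate front edge slope deg',np.degrees(np.arctan(f[0])),'a0',f[1],k.sum())
as2=np.arange(-.062,-.044,.0005)*1
r=[]
for b in np.arange(-.1,.1,.008):
    v=aprof(g0,as2*1,b,.03); i=np.where(v>150)[0]; r.append((b*1e3,as2[i[0]]*1e3))
f=np.polyfit(*np.array(r).T,1);print('bed front slope',np.degrees(np.arctan(f[0])),f[1])
```

```text
[[-10.   -4.    2.    8.   14.   20.   26.   32.   38.   44.   50.   56.   62.   68.   74.   80.   86.   92.   98.  104.  110. ]
 [-28.  -25.7 -26.5 -26.7 -26.7 -26.5 -26.1 -29.7 -28.6 -28.6 -28.5 -28.4 -28.6 -29.2 -29.2 -29.6 -30.7 -31.  -30.9 -30.9 -32.1]
 [ 47.8 105.3  77.4  76.9  79.1  75.6  64.1  52.2  27.6  26.3  24.5  22.3  29.6  45.8  40.9  19.1  20.   48.8  47.9  44.7  29.1]]
plate front edge slope deg -1.8294740473184654 a0 -27.485501052629637 15
bed front slope -0.6748469636076144 -53.34711538461537
```

The edge fits say the cross still has about 3 mm to go along y, while x is good. Regripping the lug for the last few millimetres.

>>> servo_tool --rows '[0.2,-0.0375,0,0,0,0.2,-0.0375,0,0,0,0.2,-0.0375,0,0,0,0.2,-0.0375,-0.001,0,0,0.2,-0.0375,-0.001,0,0]'

```text
time: 29.87
position: [0.5597, -0.158, 0.2205]
tool_rot: [0.695, 0.719, 0.0, 0.0]
ft_force: [0.4, 1.0, 0.3]
grip_width: 0.0349
grip_force: 0.0
```

>>> servo_tool --rows '[0.2,-0.0375,-0.001,0,0,0.2,0,0,0.02,0,0.2,0,0,0.02,0,0.2,0,0,0.02,0,0.2,0,0,0,0]'

```text
time: 30.28
position: [0.5573, -0.193, 0.1567]
tool_rot: [0.696, 0.718, -0.001, -0.004]
ft_force: [-0.5, 0.5, -0.4]
grip_width: 0.0347
grip_force: 0.0
```

Run:
```python
from h import *
goto([.5595,-.194,.095],91.9)
```

```text
shift mm [-1.3  2.6 61.6] turn -0.08 pos [ 0.5573 -0.193   0.1567] yaw 91.82 t 30.2833 grip 0.03470520594597987 0.0 F [-0.5  0.5 -0.4]
```

>>> servo_tool --rows '[0.2,0,0.0015,0.02,0,0.2,0,0,0.025,0,0.2,0,0,0.015,0,0.2,0,0,0,0,1,0,0,0,0]' --newtons 25

```text
time: 30.7
position: [0.5616, -0.1936, 0.1007]
tool_rot: [0.695, 0.719, -0.0, -0.0]
ft_force: [0.5, -0.0, 0.8]
grip_width: 0.0325
grip_force: 0.0
```

>>> servo_tool --rows '[1,0,0,0,0,1,0,0,0,0,1,0,0,0,0,1,0,0,0,0,1,0,0,0,0]'

```text
time: 31.12
position: [0.56, -0.194, 0.1014]
tool_rot: [0.695, 0.719, -0.001, -0.001]
ft_force: [-4.1, -1.3, 6.0]
grip_width: 0.01
grip_force: 24.8
```

>>> servo_tool --rows '[1,0,0.0005,-0.0005,0.8,1,-0.0015,0,0,0,1,-0.0015,0,0,0,1,0,0,0,0]'

```text
time: 31.45
position: [0.5598, -0.194, 0.1013]
tool_rot: [0.701, 0.714, 0.0, -0.004]
ft_force: [-5.1, 5.8, 8.0]
grip_width: 0.0095
grip_force: 24.9
```

>>> servo_tool --rows '[1,0,0,-0.001,0,1,0,-0.0005,-0.001,0,1,0,0,0,0]'

```text
time: 31.7
position: [0.5597, -0.1948, 0.1021]
tool_rot: [0.7, 0.714, -0.0, -0.003]
ft_force: [-4.2, 4.6, 0.3]
grip_width: 0.0098
grip_force: 24.9
```

>>> servo_tool --rows '[1,-0.001,0,-0.0005,0,1,-0.0005,0,0,0,1,0,0,0,0]'

```text
time: 31.95
position: [0.5598, -0.1966, 0.1024]
tool_rot: [0.701, 0.714, -0.0, -0.003]
ft_force: [-3.1, 2.7, -0.8]
grip_width: 0.0101
grip_force: 24.9
```

Run:
```python
from h import *
goto([.5595,-.197,.1],91.9)
```

```text
shift mm [-0.5 -0.3  2.4] turn -0.86 pos [ 0.5598 -0.1966  0.1024] yaw 91.04 t 31.95 grip 0.010064136466790882 24.878554483875632 F [-3.1  2.7 -0.8]
```

>>> servo_tool --rows '[0.5,0,0,0,0,0.4,0,0,0,0,0.3,0,0,0,0,0.2,0,0,-0.01,0,0.2,0,0,-0.035,0]'

```text
time: 32.37
position: [0.5596, -0.1976, 0.1453]
tool_rot: [0.701, 0.714, -0.001, -0.004]
ft_force: [-1.0, 0.6, -1.0]
grip_width: 0.0325
grip_force: 0.0
```

>>> servo_tool --rows '[0.2,0,0,-0.04,0,0.2,0.01,0,-0.04,0,0.2,0.04,0,-0.04,0,0.2,0.04,0,-0.04,0,1,0.04,0,-0.02,0]'

```text
time: 32.78
position: [0.5621, -0.0935, 0.3115]
tool_rot: [0.701, 0.713, 0.002, 0.005]
ft_force: [-0.0, -0.3, -0.7]
grip_width: 0.0324
grip_force: 0.0
```

>>> servo_tool --rows '[1,0.04,0,0,0,1,0.04,0,0,0,1,0.01,0,0,0,1,0,0,0,0]'

```text
time: 33.12
position: [0.5584, 0.0005, 0.3078]
tool_rot: [0.699, 0.715, 0.001, 0.001]
ft_force: [0.0, -0.6, 0.0]
grip_width: 0.0093
grip_force: 0.0
```

Run:
```python
from ends import *
np.set_printoptions(precision=4,suppress=True,linewidth=220)
S=[];D={};S2=[]
for c in ['top','side']*5:
  p=shot(c)
  if c=='top': S.append(p['pixels'].astype(float)); pt=p
  else: S2.append(p['pixels'].astype(float)); ps=p
  for q in ['long_foot_mark','long_foot_lug','punch_tip','knob_top']:
    for x in robot.place_of(p,q)[:1]:
      if x['at'][1]<-.1: D.setdefault((q,c),[]).append(x['at'])
for k,v in D.items():
  m=np.median(v,0); d=m[:2]-P; print(k,len(v),m,'press frame mm',round(1e3*(d@px),1),round(1e3*(d@py),1))
goto([.548,-.2975,.29],91.9)
g=np.mean(S,0).mean(2); bs=np.arange(.095,.130,.0005)
e=[]
for a in np.arange(-.024,.004,.004):
  v=prof(pt,g,a,bs,.038); i=np.where(v<157)[0][0]; e.append(bs[i]*1e3)
print('plate end',e,np.mean(e))
g=np.mean(S2,0).mean(2); bs=np.arange(-.01,.016,.001); print((bs*1e3).round())
for a in np.arange(-.013,.0141,.002): print(int(round(a*1000)),prof(ps,g,a,bs,.038).astype(int))
print(g[203:218,347:362].astype(int))
```

```text
('long_foot_mark', 'top') 4 [ 0.5472 -0.2959  0.0422] press frame mm -0.6 1.1
('long_foot_lug', 'top') 5 [ 0.5581 -0.1971  0.0866] press frame mm 13.6 99.5
('knob_top', 'top') 5 [ 0.5483 -0.2976  0.2677] press frame mm 0.5 -0.6
('long_foot_mark', 'side') 5 [ 0.5467 -0.2953  0.0363] press frame mm -1.0 1.7
('long_foot_lug', 'side') 5 [ 0.5563 -0.1934  0.0873] press frame mm 11.9 103.3
('punch_tip', 'side') 5 [ 0.5496 -0.2972  0.0497] press frame mm 1.8 -0.3
('knob_top', 'side') 4 [ 0.5475 -0.2994  0.268 ] press frame mm -0.4 -2.3
shift mm [-295.1  -15.5   16. ] turn -0.82 pos [ 0.5579 -0.0022  0.306 ] yaw 91.08 t 35.6167 grip 0.0005711596705425279 0.0 F [-0.3 -0.6  0.7]
plate end [np.float64(118.50000000000003), np.float64(118.00000000000003), np.float64(118.50000000000003), np.float64(119.00000000000003), np.float64(119.00000000000003), np.float64(119.50000000000003), np.float64(119.50000000000003)] 118.85714285714288
[-10.  -9.  -8.  -7.  -6.  -5.  -4.  -3.  -2.  -1.  -0.   1.   2.   3.   4.   5.   6.   7.   8.   9.  10.  11.  12.  13.  14.  15.]
-13 [144 139 134 129 124 119 114 110
[... 1732 characters left out ...]
2 233]
 [101 210 245 239 240 195  33  52  59 162 243 236 232 233 233]
 [152 252 242 238 243 229 104  37 111 216 243 234 233 233 233]
 [129 206 249 245 248 252 208  44 166 252 245 238 236 235 233]
 [115 127 163 160 162 169 151 128 186 188 202 231 235 242 236]
 [116 112 109 110 110 111 114 122 120 108 129 146 149 200 245]
 [118 117 117 111  87  92 116  86  81 113 115 113 108 126 157]
 [118 118 119 116 109 113 109  71  88  99  90  92 118 112 105]
 [115 115 117 118 120 123 106  79 117 114 112 112 120 116 115]
 [101 102 106 112 117 119 117 112 122 120 121 121 118 118 120]
 [227 229 198  95 104 109 114 115 117 118 120 117 116 118 119]
 [235 237 236 225 233 200  97 101 103 107 108 107 106 107 109]]
```

Several cues (plate end against bed end, networks in both views) agree on 2–3 mm still to go. One more regrip, held firmer and lower.

>>> servo_tool --rows '[0.2,-0.038,0,0,0,0.2,-0.039,0,0,0,0.2,-0.039,0,0,0,0.2,-0.039,-0.001,0,0,0.2,-0.039,-0.001,0,0]'

```text
time: 36.03
position: [0.5594, -0.1978, 0.3061]
tool_rot: [0.7, 0.714, 0.0, 0.0]
ft_force: [0.6, 0.5, -0.3]
grip_width: 0.0262
grip_force: 0.0
```

>>> servo_tool --rows '[0.2,0,0,0.035,0,0.2,0,0,0.04,0,0.2,0,0,0.04,0,0.2,0,0,0.03,0,0.2,0,0,0,0]'

```text
time: 36.45
position: [0.5551, -0.194, 0.1546]
tool_rot: [0.701, 0.714, -0.002, -0.007]
ft_force: [-0.6, -0.3, -0.6]
grip_width: 0.0348
grip_force: 0.0
```

Run:
```python
from h import *
goto([.5597,-.195,.092],91.1)
```

```text
shift mm [-1.5  5.4 62.5] turn -0.06 pos [ 0.5551 -0.194   0.1546] yaw 91.04 t 36.45 grip 0.034783303933319416 0.0 F [-0.6 -0.3 -0.6]
```

>>> servo_tool --rows '[0.2,0,0.0,0.025,0,0.2,0,0,0.025,0,0.2,0,0,0.01,0,0.2,0,0,0,0,0.2,0,0,0,0]' --newtons 40

```text
time: 36.87
position: [0.5603, -0.1965, 0.1021]
tool_rot: [0.7, 0.714, 0.0, 0.001]
ft_force: [-0.5, -0.9, -0.7]
grip_width: 0.035
grip_force: 0.0
```

>>> servo_tool --rows '[1,0,0,0,0,1,0,0,0,0,1,0,0,0,0,1,0,0,0,0,1,0,0,0,0]'

```text
time: 37.28
position: [0.5594, -0.1962, 0.1017]
tool_rot: [0.7, 0.714, -0.0, 0.0]
ft_force: [-7.9, -1.1, 4.7]
grip_width: 0.0098
grip_force: 40.0
```

>>> servo_tool --rows '[1,-0.0015,-0.0005,-0.0015,0,1,-0.0015,0,0,0,1,0,0,0,0]'

```text
time: 37.53
position: [0.5588, -0.1993, 0.102]
tool_rot: [0.701, 0.714, -0.0, -0.0]
ft_force: [-0.2, -0.3, -4.6]
grip_width: 0.0096
grip_force: 40.0
```

>>> servo_tool --rows '[1,-0.0007,0,0,0,1,0,0,0,0,1,0,0,0,0]'

```text
time: 37.78
position: [0.5588, -0.1997, 0.1021]
tool_rot: [0.7, 0.714, -0.0, -0.0]
ft_force: [-0.8, 0.1, -3.7]
grip_width: 0.0093
grip_force: 40.0
```

>>> servo_tool --rows '[1,0.0005,0,0.0008,0,1,0,0.001,0,0,1,0,0.0007,0,0,1,0,0,0,0]'

```text
time: 38.12
position: [0.5595, -0.1994, 0.1018]
tool_rot: [0.7, 0.714, -0.001, -0.001]
ft_force: [-5.1, -1.3, 1.3]
grip_width: 0.0099
grip_force: 40.0
```

>>> servo_tool --rows '[0.5,0,0,0,0,0.4,0,0,0,0,0.3,0,0,0,0,0.2,0,0,-0.01,0,0.2,0,0,-0.035,0]'

```text
time: 38.53
position: [0.5585, -0.1977, 0.1433]
tool_rot: [0.701, 0.714, -0.001, -0.004]
ft_force: [0.7, 0.6, 0.1]
grip_width: 0.032
grip_force: 0.0
```

>>> servo_tool --rows '[0.2,0,0,-0.04,0,0.2,0.01,0,-0.04,0,0.2,0.04,0,-0.04,0,0.2,0.04,0,-0.04,0,1,0.04,0,-0.02,0]'

```text
time: 38.95
position: [0.561, -0.0938, 0.3093]
tool_rot: [0.701, 0.713, 0.002, 0.004]
ft_force: [1.0, 0.0, 0.7]
grip_width: 0.0323
grip_force: 0.0
```

>>> servo_tool --rows '[1,0.04,0,0,0,1,0.04,0,0,0,1,0.01,0,0,0,1,0,0,0,0]'

```text
time: 39.28
position: [0.5572, -0.0, 0.3057]
tool_rot: [0.699, 0.715, 0.001, 0.001]
ft_force: [0.1, -0.7, -0.5]
grip_width: 0.0093
grip_force: 0.0
```

Run:
```python
from ends import *
np.set_printoptions(precision=4,suppress=True,linewidth=220)
S=[];D={};S2=[]
for c in ['top','side']*5:
  p=shot(c)
  if c=='top': S.append(p['pixels'].astype(float)); pt=p
  else: S2.append(p['pixels'].astype(float)); ps=p
  for q in ['long_foot_mark','long_foot_lug','punch_tip','knob_top']:
    for x in robot.place_of(p,q)[:1]:
      if x['at'][1]<-.1: D.setdefault((q,c),[]).append(x['at'])
for k,v in D.items():
  m=np.median(v,0); d=m[:2]-P; print(k,len(v),m,'press frame mm',round(1e3*(d@px),1),round(1e3*(d@py),1))
goto([.548,-.2975,.29],91.1)
g=np.mean(S,0).mean(2); bs=np.arange(.095,.130,.0005)
for im,z,nm in ((g,.038,'now'),(np.load('t3.npy').mean(2),.038,'first')):
  e=[]
  for a in np.arange(-.024,.004,.004):
    v=prof(pt,im,a,bs,z); i=np.where(v<157)[0][0]; e.append(bs[i]*1e3)
  print(nm,np.array(e),np.mean(e))
g=np.mean(S2,0).mean(2)
print(g[206:218,347:362].astype(int))
```

```text
('long_foot_mark', 'top') 5 [ 0.5478 -0.3021  0.0402] press frame mm -0.2 -5.1
('long_foot_lug', 'top') 5 [ 0.5584 -0.2034  0.0851] press frame mm 13.7 93.2
('knob_top', 'top') 5 [ 0.5466 -0.2973  0.269 ] press frame mm -1.2 -0.3
('long_foot_mark', 'side') 4 [ 0.5454 -0.2968  0.0372] press frame mm -2.4 0.2
('long_foot_lug', 'side') 4 [ 0.5555 -0.1968  0.0878] press frame mm 11.0 99.8
('punch_tip', 'side') 5 [ 0.5503 -0.2976  0.0496] press frame mm 2.5 -0.7
('knob_top', 'side') 4 [ 0.5452 -0.2975  0.2669] press frame mm -2.6 -0.4
shift mm [-294.1  -14.7   14.3] turn -0.02 pos [ 0.5571 -0.0032  0.3043] yaw 91.08 t 41.7833 grip 0.0006580086236268178 0.0 F [-0.7  0.3 -0.1]
now [115.5 115.  115.5 115.5 115.5 116.  116.5] 115.64285714285715
first [120.5 120.5 120.  120.  119.5 119.5 119.5] 119.92857142857144
[[ 70 132 238 244 229 127  39  54  45 114 218 239 232 232 233]
 [101 211 245 239 240 195  34  53  59 162 242 236 232 233 233]
 [173 255 240 236 242 229 104  38 112 219 244 235 234 233 233]
 [128 216 247 242 252 255 204  47 170 253 250 243 239 236 233]
 [110 126 162 158 168 183 151 101 130 164 164 167 211 243 236]
 [117 112 109 109 102  96 117 115  93  94 111 108 132 202 244]
 [117 117 117 118 107  89 100  84  56  93  96 102 111 128 159]
 [117 118 119 118 118 113 109  86  90 117 105 100 119 111 105]
 [115 115 116 117 118 122 113  99 118 122 119 117 119 116 116]
 [102 102 108 113 116 119 117 115 121 120 120 121 119 118 120]
 [228 230 197  97 103 109 114 117 117 118 118 117 115 118 120]
 [236 238 236 225 234 201  98 101 102 107 109 107 106 108 109]]
```

Plate-end overhang is now 5.6 mm against the wanted 6 mm, and the side view puts the cross within 1 mm of the punch in y. The foot is released, so on to the knob with closed fingers.

>>> servo_tool --rows '[1,-0.0367,-0.0018,0,0,1,-0.0367,-0.0018,0,0,1,-0.0367,-0.0018,0,0,1,-0.0367,-0.0018,0,0,1,-0.0367,-0.0018,0,0]'

```text
time: 42.2
position: [0.5514, -0.1883, 0.3044]
tool_rot: [0.7, 0.714, 0.0, 0.0]
ft_force: [-0.0, 1.0, 0.5]
grip_width: 0.0002
grip_force: 0.0
```

>>> servo_tool --rows '[1,-0.0367,-0.0018,0,0,1,-0.0367,-0.0018,0,0,1,-0.0367,-0.0018,0,0,1,0,0,0.01,0,1,0,0,0,0]'

```text
time: 42.62
position: [0.5471, -0.2985, 0.2922]
tool_rot: [0.702, 0.712, -0.0, -0.002]
ft_force: [0.2, 0.3, -0.4]
grip_width: 0.0002
grip_force: 0.0
```

>>> servo_tool --rows '[1,0,0,0,0]'

```text
time: 42.7
position: [0.5476, -0.2962, 0.2932]
tool_rot: [0.701, 0.714, 0.0, -0.002]
ft_force: [0.2, 0.5, -0.7]
grip_width: 0.0002
grip_force: 0.0
```

>>> servo_tool --rows '[1,0,0,0.01,0,1,0,0,0.007,0,1,0,0,0.005,0,1,0,0,0.005,0,1,0,0,0.003,0]'

```text
time: 43.12
position: [0.5481, -0.2954, 0.2638]
tool_rot: [0.7, 0.714, 0.0, -0.001]
ft_force: [-0.7, 2.3, 3.0]
grip_width: 0.0003
grip_force: 1.8
```

>>> servo_tool --rows '[1,0,0,0.001,0,1,0,0,0,0,1,0,0,0,0]'

```text
time: 43.37
position: [0.5484, -0.2967, 0.2637]
tool_rot: [0.7, 0.714, 0.0, 0.0]
ft_force: [-0.6, 3.0, 3.8]
grip_width: 0.0005
grip_force: 1.5
```

>>> servo_tool --rows '[1,0,0,0.001,0,1,0,0,0.001,0,1,0,0,0.001,0,1,0,0,0,0]'

```text
time: 43.7
position: [0.5485, -0.2969, 0.2605]
tool_rot: [0.7, 0.714, 0.0, 0.0]
ft_force: [-0.5, 3.1, 3.7]
grip_width: 0.0005
grip_force: 2.1
```

>>> servo_tool --rows '[1,0,0,0.001,0,1,0,0,0,0,1,0,0,0,0]'

```text
time: 43.95
position: [0.5485, -0.2969, 0.2603]
tool_rot: [0.7, 0.714, 0.0, 0.0]
ft_force: [-2.0, 4.8, 7.5]
grip_width: 0.0006
grip_force: 3.7
```

>>> servo_tool --rows '[1,0,0,0.001,0,1,0,0,0.0005,0,1,0,0,0,0]'

```text
time: 44.2
position: [0.5485, -0.2969, 0.26]
tool_rot: [0.7, 0.714, 0.0, 0.001]
ft_force: [-3.5, 4.8, 12.5]
grip_width: 0.0007
grip_force: 6.2
```

>>> servo_tool --rows '[1,0,0,0.001,0,1,0,0,0,0,1,0,0,0,0,1,0,0,0,0]'

```text
time: 44.53
position: [0.5486, -0.2969, 0.2599]
tool_rot: [0.7, 0.714, 0.0, 0.001]
ft_force: [-2.5, 5.2, 14.8]
grip_width: 0.0001
grip_force: 7.8
```

Bearing at about 15 N. Now straight up, then clear.

>>> servo_tool --rows '[1,0,0,-0.003,0,1,0,0,-0.005,0,1,0,0,-0.007,0,1,0,0,-0.02,0,1,0,0,-0.03,0]'

```text
time: 44.95
position: [0.5465, -0.2969, 0.3189]
tool_rot: [0.701, 0.714, -0.001, -0.003]
ft_force: [0.5, -0.7, -0.2]
grip_width: 0.0005
grip_force: 0.0
```

>>> servo_tool --rows '[1,0,0,-0.02,0,1,0.03,0,0,0,1,0.04,0,0,0,1,0.04,0,0,0,1,0.04,0,0,0]'

```text
time: 45.37
position: [0.5452, -0.147, 0.3414]
tool_rot: [0.701, 0.713, -0.001, 0.001]
ft_force: [0.8, 0.0, 0.8]
grip_width: 0.0008
grip_force: 0.0
```

>>> servo_tool --rows '[1,0.04,0,0,0,1,0.04,0,0,0,1,0.04,0,0,0,1,0,0,0,0]'

```text
time: 45.7
position: [0.5422, -0.021, 0.3416]
tool_rot: [0.698, 0.716, 0.001, -0.001]
ft_force: [0.8, -0.1, 0.2]
grip_width: 0.0005
grip_force: 0.0
```

Run:
```python
from ends import *
for c in ['top','side']*2:
  p=shot(c)
  for q in ['long_foot_mark','long_foot_lug','punch_tip','knob_top']:
    for x in robot.place_of(p,q)[:1]:
      d=np.array(x['at'][:2])-P; print(q,c,np.round(x['at'],4),round(1e3*(d@px),1),round(1e3*(d@py),1))
  if c=='top':
    g=p['pixels'].astype(float).mean(2); bs=np.arange(.095,.130,.0005)
    print('end',[bs[np.where(prof(p,g,a,bs,.038)<157)[0][0]]*1e3 for a in np.arange(-.024,.004,.004)])
print(robot.get_obs()['time'])
```

```text
long_foot_mark top [ 0.549  -0.2993  0.0424] 1.1 -2.3
long_foot_lug top [ 0.5556 -0.2029  0.0859] 10.9 93.8
knob_top top [ 0.5478 -0.2998  0.2669] -0.1 -2.8
end [np.float64(115.00000000000001), np.float64(115.00000000000001), np.float64(115.50000000000001), np.float64(115.50000000000001), np.float64(115.50000000000001), np.float64(116.00000000000001), np.float64(116.50000000000001)]
long_foot_mark side [ 0.5444 -0.2961  0.0347] -3.4 1.0
long_foot_lug side [ 0.5543 -0.1976  0.0867] 9.8 99.1
punch_tip side [ 0.5509 -0.298   0.0517] 3.1 -1.1
knob_top side [ 0.5466 -0.2971  0.2676] -1.2 -0.1
long_foot_mark top [ 0.544  -0.3021  0.0374] -4.0 -5.0
long_foot_lug top [ 0.5588 -0.2021  0.0859] 14.1 94.5
punch_tip top [0.5935 0.2894 0.088 ] 65.1 584.6
knob_top top [ 0.5483 -0.3002  0.2666] 0.4 -3.2
end [np.float64(115.50000000000001), np.float64(114.50000000000001), np.float64(113.00000000000001), np.float64(112.00000000000001), np.float64(111.00000000000001), np.float64(109.50000000000001), np.float64(109.00000000000001)]
long_foot_mark side [ 0.5455 -0.2971  0.0398] -2.3 -0.0
long_foot_lug side [ 0.5539 -0.1982  0.0875] 9.4 98.5
punch_tip side [ 0.549  -0.3001  0.0505] 1.1 -3.1
knob_top side [ 0.5461 -0.3025  0.2679] -1.9 -5.4
46.7
```

```bash
python3 -c "
from rig import robot
print(robot.hand_in())"
```

```text
the job is handed in; nothing more can be done
None
```

I handed the job in at about 47 s: the long foot lies against the fence with its cross under the punch, to about 1–3 mm as measured. I let go of it before pushing the knob to about 15 N; the knob is back up, and the other pieces were still in their cells when last viewed, just after I lifted the foot out.

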